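# Shut the ball-ended valve under the sliding cover

### The job

Push the sliding cover of the wooden valve box by its cleat all the way to the far left end of the box, so that both valves lie open to view, then push the lever that ends in a round ball clockwise through its quarter turn until it is fully shut. Leave the plain lever open as it is. Only push with the fingertips: do not lift the cover off its runners, and do not disturb the things standing round the box.

Things in the scene. Friction and masses are not known exactly. Their poses are not given: they have to be found in the camera images.
- valve_box: Fixed open-topped wooden box, 170 (x) x 456 (y) x 82 mm high. Origin: centre of its underside on the table; y runs along its length, +y to the robot's left, +x away from the robot. Right half: open valve bay. Left half: closed deck at 68 mm height. The cover lies on runners 70 mm high between guide walls 82 mm high. Pipe nozzles stick out 27 mm in front, 30 mm up.
- bay (a point): Centre of the valve bay's floor, 12 mm above the table, at box y = -110 mm. The bay's opening measures 134 mm in x, and 220 mm in y (box y from -220 to 0 mm). Two valves stand in it with their pivots at box y = -145 and y = -60 mm; which valve stands where varies.
- cover: Loose wooden board, 150 (x) x 216 (y) x 10 mm, about 0.45 kg, over the valve bay; it slides to the box's +y (left) with 2 mm of play each side. Origin: centre of its underside, 70 mm above the table on its runners; axes as the box's. In the box's frame it starts at y = -111 to -96 mm and meets the left end wall at y = +112 mm.
- cover_cleat (a point): Centre of the cleat, the upright wooden strip across the middle of the cover: 110 mm along x, 16 mm in y, 26 mm high, rising from the cover's upper face (80 mm above the table) to 106 mm. Push on its right side to slide the cover left.
- ball_lever (a joint): Angle of the lever with the round ball at its end, the one to shut: 0 = open (lever points along the pipe, to the box's -x, towards the robot), pi/2 = shut against its stop (lever points to the box's +y, left). Clockwise from above; stays where left; friction 0.1 N m. Starts at 0 to 0.15.
- ball_pivot (a point): Axis of the ball-ended lever, at the mid-height of its bar (53 mm above the table), 30 mm behind the box's centre line (box x = +30 mm). The bar is steel, 12 mm wide, 7 mm thick, 50 mm long; hub diameter 18 mm.
- ball_tip (a point): Centre of the steel ball, 18 mm in diameter, at the lever's end, 50 mm from the pivot and 53 mm above the table.
- plain_lever (a joint): Angle of the other lever, same size and motion, but with a plain flat rounded end and no ball. To be left open as it is. Starts at 0 to 0.15.
- plain_pivot (a point): Axis of the plain lever at its bar's mid-height, 53 mm above the table.
- cork_a: Bystander: wine cork standing in front of the box, 24 x 24 x 44 mm; origin under its centre.
- stopper: Bystander: bottle stopper standing in front of the box, 35 x 35 x 53 mm; origin under its centre.
- champ_cork: Bystander: champagne cork standing behind the box, 32 x 32 x 49 mm; origin under its centre.
- bell: Bystander: brass hand bell, right of the box, 58 x 58 x 94 mm; origin under its centre.
- votive: Bystander: candle glass, right of the box, 68 x 68 x 70 mm; origin under its centre.
- corkscrew: Bystander: folded waiter's corkscrew lying left of the box, 115 x 33 x 13 mm; origin under its centre.
- half_bottle_1: Bystander: half bottle standing left of the box, 62 x 63 x 243 mm; origin under its centre.

How it is judged:
By the outcome, as a careful person would: the job done as asked, in the order asked, and still so for the second after the job is handed in, with the robot touching nothing.
It also fails if it takes over 56 s, if anything falls off the work surface, if the arm or the gripper's body presses on something with over 40 N, if the wrist force passes 120 N, or if a joint passes its speed limit or range.

### The arm

A 7-joint arm with a two-finger parallel gripper is mounted at the origin on a cart in front of the work surface, level with it; the furniture and walls round the work are solid. World frame = base frame: x ahead of the robot, y to its left, z up, the work surface at z = 0. Lengths are in m, angles in rad, forces in N, time in s.
With the tool pointing down it reaches from about 0.425 to 0.95 m from the base axis. Payload 4.7 kg.
Tool frame: the origin (TCP) lies at the very end of the fingers, on their centre line; the grasp point (between the pads) lies 19 mm behind it; z points along the fingers, y is the line along which they close (so a half turn about z gives the same grasp; the last joint's range is limited). The gripper opens to 87 mm and grips with 3 to 60 N. Pads are 19 mm wide; open, the fingers measure 117 mm over their backs; the gripper's body (75 mm by 190 mm) begins 51 mm behind the grasp point.
Start: joints at [-1.332, 0.469, -0.049, 1.532, 0.024, 1.141, -0.082], TCP at [0.179, 0.651, 0.223] pointing down, gripper open.
Joint ranges: [-2.59, 2.59], [-0.33, 1.99], [-1.39, 1.29], [0.1, 2.45], [-1.04, 4.18], [0.21, 1.99], [-2.66, 2.66]. Speed limits (rad/s): [2.57, 2.57, 3.14, 3.14, 3.14, 3.14, 3.14].

### API

Orientations are given as a rotation vector (axis times angle).
In Python, from cell import ctrl, grab_frame gives the robot as it stands.
- The arm moves only by the shell command python3 -m creep 'ROWS' [FORCE]. ROWS is JSON, a list of rows, each an object of numbers: "claw": the finger opening in mm, from 0 to 87; "x", "y", "z": the shift along the world's x, y, z in mm; "spin": the turn about the world's z in degrees. A call has 1 to 5 rows; each row shifts and turns the commanded pose from where the row before left it; what a row does not reach is not made up. A row lasts 1/12 s, in which the tool goes at most 41.7 mm and 7.16 degrees, less where a joint would pass 70% of its speed; a pose out of reach is approached as far as the arm can. A call is refused whole if a number of a shift passes 41.7 or a number of a turn 7.16, either way. A call with a gripper value outside its range is refused whole. The fingers move at their own pace and stop on an object; FORCE is the grip in N (left out, the last holds). Time passes only in rows, so rows that do not move let the fingers close. It gives the time, the measured TCP pose, the force, the opening and the grip force at its end, in the units of the state.
- ctrl.sense(): the state, without advancing time (a new reading comes with each control period).
- grab_frame(name): name is "side" or "top" or "wrist"; returns a dict with "frame" (420x560x3 uint8, blue, green, red), "mtx" (3x3 intrinsics, pixels), "R" (3x3) and "t" (3): a world point X has camera coordinates R X + t. Camera axes: x right, y down, z forward; pixel columns grow to the right and rows downward; lengths in m; the calibration is good to about 2 mm. A picture is of the moment at which its call begins. There is no depth.
- ctrl.job_done(): hands the job in; it is judged then, once.
The state is a dict: "clock": time; "joints": joint angles; "joint_velocities": joint speeds; "tau": joint torques, N m; "eef_pos": TCP position; "eef_rot": TCP orientation; "ft_force": force on the tool from outside, world axes, zero at the start; "moment": the same for the moment, N m; "finger_gap": finger opening in m; "gripper_force": force on a finger pad.
Only numpy, scipy, OpenCV 4.12 (cv2) and the standard library are available. Lean on these libraries where they do the work, as an engineer would, in place of code of your own. Each camera call takes 0.05 s, during which the arm holds its last target. There are 200 camera calls.

## Working session

There is one attempt and no reset: what is moved stays moved. The work goes in short steps, Python scripts to look and compute and a shell command to move; the robot and the scene stay as the last step left them, time stands still between calls to the robot, and variables do not carry over. Pictures are saved under pics/ and viewed, at most 10 in all, crops included, and the job is handed in when it is done.

```bash
mkdir -p pics; ls
python3 - <<'E'
from cell import ctrl, grab_frame
import cv2,pickle
d={n:grab_frame(n) for n in("side","top")}
pickle.dump(d,open('f0.pkl','wb'))
for n in d: cv2.imwrite(f'pics/{n}0.png',cv2.resize(d[n]["frame"],(800,600),interpolation=cv2.INTER_CUBIC))
print(ctrl.sense())
E
```

```text
pics
{'clock': 0.1, 'joints': array([-1.33191503,  0.46936149, -0.0485648 ,  1.53356241,  0.0240989 ,
        1.14102111, -0.08227317]), 'joint_velocities': array([-0.00025552, -0.00239033, -0.00091245, -0.00379508, -0.00368265,
       -0.00038591,  0.0021583 ]), 'tau': array([ 9.56871299e-04, -5.09168601e+01, -8.11765739e-02, -2.36829650e+01,
       -6.15974679e-02,  3.44492728e-02,  3.80072311e-05]), 'eef_pos': array([0.17846173, 0.65042078, 0.22160892]), 'eef_rot': array([-4.19308572e-01, -3.11332006e+00,  2.76378067e-03]), 'ft_force': array([ 0.49827526,  0.60563943, -0.27748366]), 'moment': array([0.01016761, 0.02167367, 0.04541371]), 'gripper_force': 0.0, 'finger_gap': 0.08709183180909331}
```

View pics/top0.png

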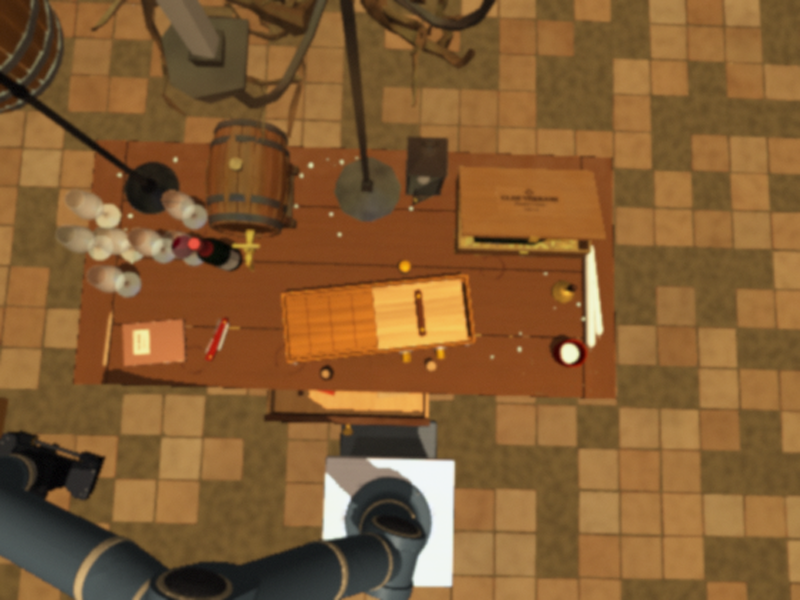

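View pics/side0.png

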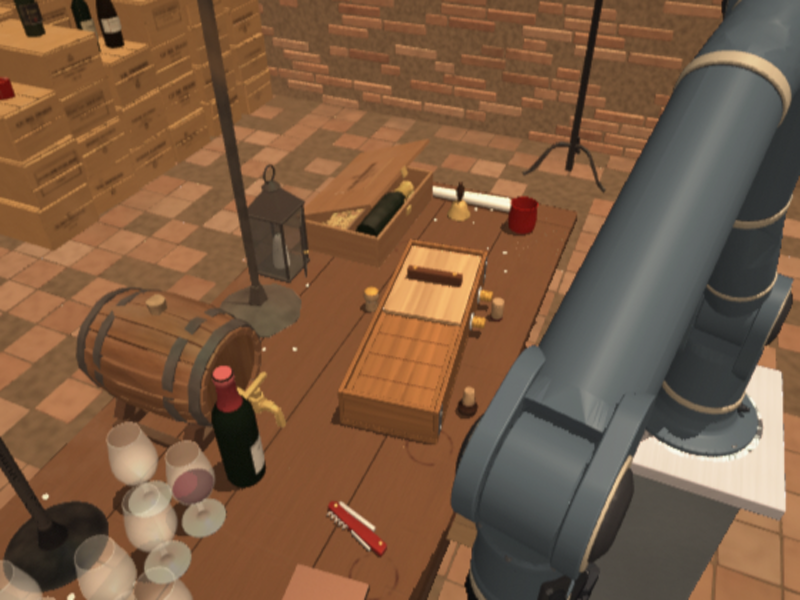

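The top view (800 px scale) shows the box spanning about (282,293)–(473,340), with the cleat at about (420,313). The side view shows the cleat at about (435,275) and the box corners clearly. I'll enlarge both in one picture.

Run:
```python
import pickle,cv2,numpy as np
d=pickle.load(open('f0.pkl','rb'))
a=d['top']['frame'][185:260,190:340]; b=d['side']['frame'][160:315,230:350]
A=cv2.resize(a,None,fx=3.0,fy=3.0,interpolation=cv2.INTER_CUBIC); B=cv2.resize(b,None,fx=2.9,fy=2.9*600/449.5,interpolation=cv2.INTER_CUBIC)
B=cv2.resize(b,(348,600),interpolation=cv2.INTER_CUBIC) if 0 else cv2.resize(b,None,fx=2.9,fy=2.9,interpolation=cv2.INTER_CUBIC)
c=np.zeros((600,800,3),np.uint8); c[:A.shape[0],:A.shape[1]]=A; c[:B.shape[0],452:452+B.shape[1]]=B[:,:348]
cv2.imwrite('pics/c1.png',c)
for n in d: print(n,d[n]['mtx'],d[n]['R'],d[n]['t'])
```

```text
side [[458.17100797   0.         277.51361201]
 [  0.         458.17100797 204.89039072]
 [  0.           0.           1.        ]] [[-0.91646971 -0.40006799 -0.00537241]
 [-0.24857419  0.57984906 -0.77587753]
 [ 0.31351895 -0.70973282 -0.63086068]] [0.5163565  0.19696376 1.14801625]
top [[383.13460843   0.         277.34255144]
 [  0.         383.13460843 207.6370124 ]
 [  0.           0.           1.        ]] [[ 0.02907037 -0.99941198  0.01818286]
 [-0.99317894 -0.03093442 -0.11242181]
 [ 0.11291818 -0.01479069 -0.9934942 ]] [-0.02037364  0.54998958  1.34402389]
```

View pics/c1.png

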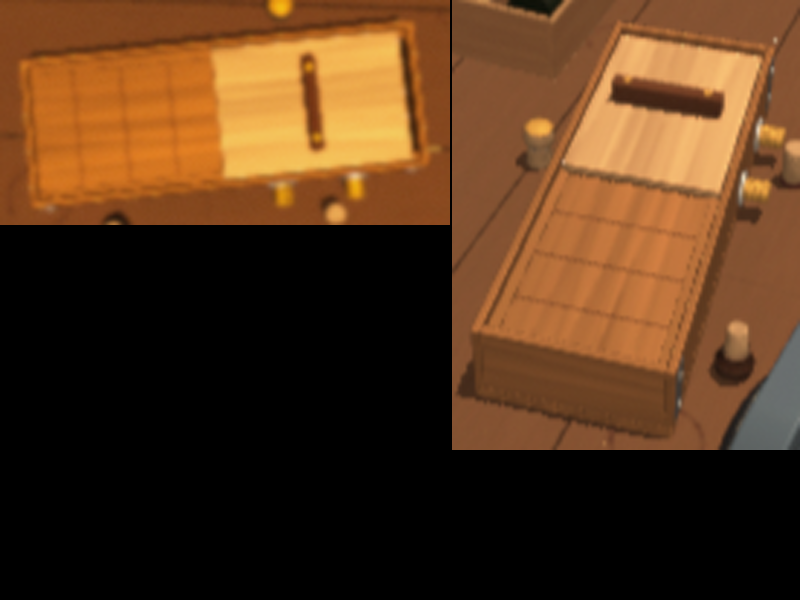

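```bash
cat > h.py <<'E'
import pickle,cv2,numpy as np
from scipy.optimize import least_squares
d=pickle.load(open('f0.pkl','rb'))
def P(n): f=d[n]; return f['mtx']@np.c_[f['R'],f['t']]
def tri(pt,ps):
    X=cv2.triangulatePoints(P('top'),P('side'),np.float64(pt),np.float64(ps))[:,0]; return X[:3]/X[3]
def T(u,v): return 190+(u+.5)/3-.5,185+(v+.5)/3-.5
def S(u,v): return 230+(u-452+.5)/2.9-.5,160+(v+.5)/2.9-.5
def proj(n,X): q=P(n)@np.r_[X,1]; return q[:2]/q[2]
E
python3 - <<'E'
from h import *
t=dict(FL=(23,63),NL=(36,206),FR=(412,22),NR=(428,163),scF=(309,67),scN=(316,138))
s=dict(FL=(475,333),NL=(680,372),FR=(620,25),NR=(772,45),scF=(630,80),scN=(708,92))
for k in t: print(k,tri(T(*t[k]),S(*s[k])).round(4))
L={'FL':(.085,.228),'NL':(-.085,.228),'FR':(.085,-.228),'NR':(-.085,-.228)}
def w(p,x,y,z): c,q=np.cos(p[2]),np.sin(p[2]); return np.array([p[0]+c*x-q*y,p[1]+q*x+c*y,z])
def r(p):
    o=[]
    for k,(x,y) in L.items():
        X=w(p,x,y,.082); o+=[proj('top',X)-T(*t[k]),proj('side',X)-S(*s[k])]
    return np.concatenate(o)
f=least_squares(r,[.6,0,0]);p=f.x;print(p,np.degrees(p[2]),f.fun.round(1))
def g(q):return np.r_[proj('top',w(p,0,q[0],.106))-np.mean([T(*t['scF']),T(*t['scN'])],0),proj('side',w(p,0,q[0],.106))-np.mean([S(*s['scF']),S(*s['scN'])],0)]
f=least_squares(g,[-.1]);print('cleat boxy',f.x,f.fun.round(1))
for nm,xy in dict(cleat=(0,f.x[0]),right=(0,f.x[0]-.008),end=(0,.104),noz1=(-.1,-.145),piv1=(.03,-.145),piv2=(.03,-.06)).items(): print(nm,w(p,*xy,.1).round(4))
E
```

```text
FL [0.5447 0.2747 0.0735]
NL [0.3788 0.25   0.0762]
FR [ 0.6057 -0.1754  0.0745]
NR [ 0.4429 -0.1949  0.081 ]
scF [ 0.5456 -0.055   0.1022]
scN [ 0.467  -0.0642  0.1045]
[0.49196087 0.0404352  0.14126459] 8.093864866528367 [-1.6 -0.4 -0.3 -1.3 -1.5  1.3  0.2 -0.  -0.2 -1.  -1.  -1.9  0.7  0.7
  1.4 -0.4]
cleat boxy [-0.09978593] [-0.4 -0.2 -0.  -0.5]
cleat [ 0.506  -0.0584  0.1   ]
right [ 0.5071 -0.0663  0.1   ]
end [0.4773 0.1434 0.1   ]
noz1 [ 0.4134 -0.1172  0.1   ]
piv1 [ 0.5421 -0.0989  0.1   ]
piv2 [ 0.5301 -0.0147  0.1   ]
```

The fit puts the box at (0.492, 0.040) with yaw 8.1° and the cleat at box y = -0.100. Triangulated heights of about 76–81 mm (walls) and 103 mm (cleat) agree with the stated 82 and 106 mm, so I'll start the approach.

```bash
R='{"x":20,"y":-28,"spin":-3,"claw":40}'; python3 -m creep '[{"x":20,"y":-28,"spin":-3,"claw":40},{"x":20,"y":-28,"spin":-3,"claw":40},{"x":20,"y":-28,"spin":-3,"claw":40},{"x":20,"y":-28,"spin":-3,"claw":40},{"x":20,"y":-28,"spin":-3,"claw":40}]'
python3 -m creep '[{"x":20,"y":-28,"spin":-3,"claw":40},{"x":20,"y":-28,"spin":-3,"claw":40},{"x":20,"y":-28,"spin":-3,"claw":40},{"x":20,"y":-28,"spin":-3,"claw":40},{"x":20,"y":-28,"spin":-3,"claw":40}]'
```

```text
schema error: expected keys claw, x, y, z, spin
schema error: expected keys claw, x, y, z, spin
```

```bash
python3 -m creep '[{"x":20,"y":-28,"z":0,"spin":-3,"claw":40},{"x":20,"y":-28,"z":0,"spin":-3,"claw":40},{"x":20,"y":-28,"z":0,"spin":-3,"claw":40},{"x":20,"y":-28,"z":0,"spin":-3,"claw":40},{"x":20,"y":-28,"z":0,"spin":-3,"claw":40}]'
python3 -m creep '[{"x":20,"y":-28,"z":0,"spin":-3,"claw":40},{"x":20,"y":-28,"z":0,"spin":-3,"claw":40},{"x":20,"y":-28,"z":0,"spin":-3,"claw":40},{"x":20,"y":-28,"z":0,"spin":-3,"claw":40},{"x":20,"y":-28,"z":0,"spin":-3,"claw":40}]'
```

```text
clock: 0.52
eef_pos: [0.2792, 0.5092, 0.2221]
eef_rot: [-0.826, -3.031, 0.001]
ft_force: [0.8, 0.2, -0.1]
finger_gap: 0.0618
gripper_force: 0.0
clock: 0.93
eef_pos: [0.3791, 0.3692, 0.2223]
eef_rot: [-1.214, -2.897, 0.001]
ft_force: [-0.3, 1.2, -0.4]
finger_gap: 0.0405
gripper_force: 0.0
```

```bash
python3 -m creep '[{"x":9,"y":-31,"z":0,"spin":-2.5,"claw":40},{"x":9,"y":-31,"z":0,"spin":-2.5,"claw":40},{"x":9,"y":-31,"z":0,"spin":-2.5,"claw":40},{"x":9,"y":-31,"z":0,"spin":-2.5,"claw":40},{"x":9,"y":-31,"z":0,"spin":-2.5,"claw":40}]'
python3 -m creep '[{"x":9,"y":-31,"z":0,"spin":-2.5,"claw":40},{"x":9,"y":-31,"z":0,"spin":-2.5,"claw":40},{"x":9,"y":-31,"z":0,"spin":-2.5,"claw":40},{"x":9,"y":-31,"z":0,"spin":-2.5,"claw":40},{"x":9,"y":-31,"z":0,"spin":-2.5,"claw":40}]'
python3 -m creep '[{"x":9,"y":-31,"z":0,"spin":-2.5,"claw":40},{"x":9,"y":-31,"z":0,"spin":-2.5,"claw":40},{"x":9,"y":-31,"z":0,"spin":-2.5,"claw":40},{"x":9,"y":-31,"z":0,"spin":-2.5,"claw":40},{"x":0,"y":0,"z":-10,"spin":1,"claw":40}]'
python3 - <<'E'
from cell import ctrl,grab_frame
import pickle,cv2,numpy as np
from scipy.spatial.transform import Rotation as R
s=ctrl.sense();print(s['eef_pos'],R.from_rotvec(s['eef_rot']).as_matrix().round(3))
d={n:grab_frame(n) for n in("wrist","side")};pickle.dump(d,open('f1.pkl','wb'))
c=np.zeros((420,800,3),np.uint8);c[:,:560]=d['wrist']['frame'];c[:310,560:]=cv2.resize(d['side']['frame'][160:315,230:350],(240,310))
cv2.imwrite('pics/w1.png',c)
E
```

```text
clock: 1.35
eef_pos: [0.4235, 0.2142, 0.2223]
eef_rot: [-1.522, -2.748, 0.0]
ft_force: [0.8, -0.2, 0.2]
finger_gap: 0.04
gripper_force: 0.0
clock: 1.77
eef_pos: [0.4684, 0.0594, 0.2224]
eef_rot: [-1.812, -2.566, -0.0]
ft_force: [0.1, 0.1, 0.8]
finger_gap: 0.0401
gripper_force: 0.0
clock: 2.18
eef_pos: [0.5066, -0.0704, 0.2143]
eef_rot: [2.014, 2.402, 0.001]
ft_force: [-0.1, 0.0, -0.0]
finger_gap: 0.0401
gripper_force: 0.0
[ 0.5066025  -0.07036997  0.21430497] [[-0.175  0.985  0.006]
 [ 0.985  0.175 -0.004]
 [-0.005  0.005 -1.   ]]
```

View pics/w1.png

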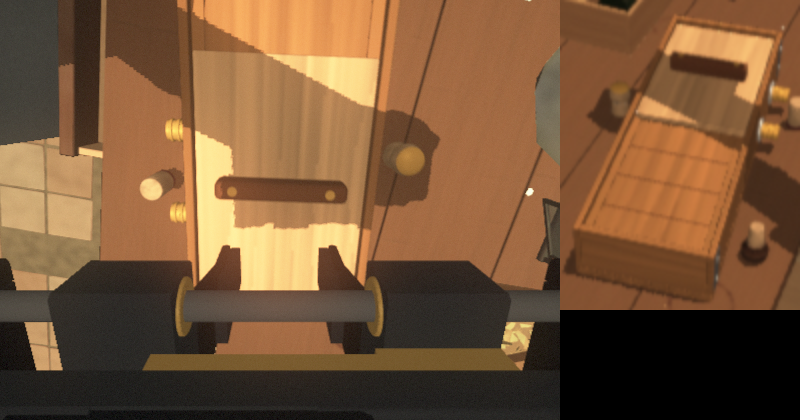

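The wrist view shows the cleat at (215–347, 178–203), with screws at (231,191) and (330,196). The front nozzles are at about (178,130) and (180,212), and both fingers are to the right of the cleat. I'll check the box pose from this view.

```bash
cat >> h.py <<'E'
def ray(f,uv,z):
    K,Rm,t=f['mtx'],f['R'],f['t']; c=-Rm.T@t; v=Rm.T@np.linalg.inv(K)@np.r_[uv,1]; return c+v*(z-c[2])/v[2]
E
python3 - <<'E'
from h import *
f=pickle.load(open('f1.pkl','rb'))['wrist']
p=[.49196,.04044,.14126];c,s=np.cos(p[2]),np.sin(p[2])
for n,uv,z in[('scF',(330,196),.106),('scN',(231,191),.106),('cleat botR near',(216,197),.106),('cleat R far',(347,203),.106),('cover leftN',(193,50),.08),('coverleftF',(379,59),.08),('cleatbottomleft',(220,178),.106)]:
    X=ray(f,uv,z);q=X[:2]-p[:2];print(n,X.round(4),'box',(c*q[0]+s*q[1]).round(4),(-s*q[0]+c*q[1]).round(4))
E
```

```text
scF [ 0.5475 -0.0544  0.106 ] box 0.0416 -0.1017
scN [ 0.4674 -0.0642  0.106 ] box -0.039 -0.1001
cleat botR near [ 0.4561 -0.0713  0.106 ] box -0.0513 -0.1056
cleat R far [ 0.5625 -0.0578  0.106 ] box 0.056 -0.1072
cover leftN [0.42   0.0375 0.08  ] box -0.0717 0.0072
coverleftF [0.5668 0.0568 0.08  ] box 0.0764 0.0057
cleatbottomleft [ 0.4573 -0.0551  0.106 ] box -0.0477 -0.0897
```

```bash
python3 -m creep '[{"x":3,"y":-12,"z":0,"spin":-1.5,"claw":40},{"x":3,"y":-11,"z":-20,"spin":-1,"claw":40},{"x":0,"y":0,"z":-30,"spin":0,"claw":40},{"x":0,"y":0,"z":-30,"spin":0,"claw":40},{"x":0,"y":0,"z":-25,"spin":0,"claw":40}]'
python3 -m creep '[{"x":0,"y":0,"z":-12,"spin":0,"claw":40},{"x":0,"y":0,"z":-8,"spin":0,"claw":40},{"x":0,"y":0,"z":0,"spin":0,"claw":40}]'
```

```text
clock: 2.7
eef_pos: [0.5104, -0.0853, 0.1063]
eef_rot: [-2.057, -2.374, -0.0]
ft_force: [0.4, 0.6, 0.3]
finger_gap: 0.0397
gripper_force: 0.0
clock: 2.95
eef_pos: [0.5098, -0.0853, 0.0863]
eef_rot: [-2.055, -2.373, 0.003]
ft_force: [0.3, 0.3, 0.3]
finger_gap: 0.0401
gripper_force: 0.0
```

```bash
python3 -m creep '[{"x":-0.5,"y":4,"z":0,"spin":0,"claw":40},{"x":-0.5,"y":4,"z":0,"spin":0,"claw":40},{"x":-0.6,"y":4,"z":0,"spin":0,"claw":40},{"x":-0.8,"y":6,"z":0,"spin":0,"claw":40},{"x":-1,"y":8,"z":0,"spin":0,"claw":40}]'
python3 -m creep '[{"x":-1.4,"y":10,"z":0,"spin":0,"claw":40},{"x":-1.4,"y":10,"z":0,"spin":0,"claw":40},{"x":-1.4,"y":10,"z":0,"spin":0,"claw":40},{"x":-1.4,"y":10,"z":0,"spin":0,"claw":40},{"x":-1.4,"y":10,"z":0,"spin":0,"claw":40}]'
```

```text
clock: 3.37
eef_pos: [0.5081, -0.0611, 0.0887]
eef_rot: [2.057, 2.37, 0.001]
ft_force: [1.2, -5.1, 2.8]
finger_gap: 0.0399
gripper_force: 2.6
clock: 3.78
eef_pos: [0.5012, -0.0104, 0.0887]
eef_rot: [2.056, 2.371, 0.002]
ft_force: [0.5, -5.0, 3.0]
finger_gap: 0.0397
gripper_force: 2.7
```

```bash
for i in 1; do python3 -m creep '[{"x":-1.4,"y":10,"z":0,"spin":0,"claw":40},{"x":-1.4,"y":10,"z":0,"spin":0,"claw":40},{"x":-1.4,"y":10,"z":0,"spin":0,"claw":40},{"x":-1.4,"y":10,"z":0,"spin":0,"claw":40},{"x":-1.4,"y":10,"z":0,"spin":0,"claw":40}]'; done
python3 -m creep '[{"x":-1.4,"y":10,"z":0,"spin":0,"claw":40},{"x":-1.4,"y":10,"z":0,"spin":0,"claw":40},{"x":-1.4,"y":10,"z":0,"spin":0,"claw":40},{"x":-1.4,"y":10,"z":0,"spin":0,"claw":40},{"x":-1.4,"y":10,"z":0,"spin":0,"claw":40}]'
python3 -m creep '[{"x":-1.1,"y":8,"z":0,"spin":0,"claw":40},{"x":-1.1,"y":8,"z":0,"spin":0,"claw":40},{"x":-0.8,"y":6,"z":0,"spin":0,"claw":40},{"x":-0.6,"y":4,"z":0,"spin":0,"claw":40},{"x":-0.4,"y":3,"z":0,"spin":0,"claw":40}]'
```

```text
clock: 4.2
eef_pos: [0.4941, 0.0396, 0.0887]
eef_rot: [2.057, 2.371, 0.002]
ft_force: [1.1, -6.3, 3.2]
finger_gap: 0.0402
gripper_force: 2.9
clock: 4.62
eef_pos: [0.487, 0.0894, 0.0887]
eef_rot: [2.057, 2.371, 0.001]
ft_force: [1.3, -6.5, 2.9]
finger_gap: 0.0396
gripper_force: 3.1
clock: 5.03
eef_pos: [0.4831, 0.1185, 0.0887]
eef_rot: [2.056, 2.372, 0.002]
ft_force: [2.1, -6.1, 4.5]
finger_gap: 0.0396
gripper_force: 3.2
```

Small steps until the force rises at the end wall.

```bash
python3 -m creep '[{"x":-0.4,"y":3,"z":0,"spin":0,"claw":40},{"x":-0.4,"y":3,"z":0,"spin":0,"claw":40},{"x":-0.4,"y":3,"z":0,"spin":0,"claw":40},{"x":-0.3,"y":2,"z":0,"spin":0,"claw":40}]'
python3 -m creep '[{"x":-0.3,"y":2,"z":0,"spin":0,"claw":40},{"x":-0.3,"y":2,"z":0,"spin":0,"claw":40}]'
```

```text
clock: 5.37
eef_pos: [0.4815, 0.1291, 0.0887]
eef_rot: [2.057, 2.371, 0.001]
ft_force: [2.3, -5.8, 4.3]
finger_gap: 0.04
gripper_force: 3.3
clock: 5.53
eef_pos: [0.4811, 0.1317, 0.0887]
eef_rot: [2.056, 2.37, -0.001]
ft_force: [1.7, -13.3, 5.5]
finger_gap: 0.0401
gripper_force: 6.5
```

```bash
python3 -m creep '[{"x":-0.3,"y":2,"z":0,"spin":0,"claw":40},{"x":0,"y":0,"z":0,"spin":0,"claw":40}]'
```

```text
clock: 5.7
eef_pos: [0.4809, 0.1318, 0.0887]
eef_rot: [2.058, 2.367, -0.003]
ft_force: [2.2, -12.0, 5.6]
finger_gap: 0.04
gripper_force: 6.5
```

```bash
python3 -m creep '[{"x":-0.6,"y":5,"z":0,"spin":0,"claw":40},{"x":0,"y":0,"z":0,"spin":0,"claw":40}]'
python3 -m creep '[{"x":0.6,"y":-5,"z":0,"spin":0,"claw":40},{"x":0.8,"y":-10,"z":0,"spin":0,"claw":40},{"x":1,"y":-10,"z":20,"spin":0,"claw":0},{"x":2,"y":-15,"z":30,"spin":0,"claw":0},{"x":4,"y":-25,"z":30,"spin":0,"claw":0}]'
python3 -m creep '[{"x":4,"y":-30,"z":10,"spin":0,"claw":0},{"x":4,"y":-30,"z":0,"spin":0,"claw":0},{"x":4,"y":-30,"z":0,"spin":0,"claw":0},{"x":4,"y":-30,"z":0,"spin":0,"claw":0},{"x":4,"y":-30,"z":0,"spin":0,"claw":0}]'
python3 -m creep '[{"x":0,"y":-20,"z":0,"spin":0,"claw":0},{"x":0,"y":-20,"z":0,"spin":0,"claw":0},{"x":0,"y":0,"z":0,"spin":0,"claw":0}]'
python3 - <<'E'
from cell import ctrl,grab_frame
import pickle,cv2,numpy as np
d={n:grab_frame(n) for n in("wrist","top","side")};pickle.dump(d,open('f2.pkl','wb'))
c=np.zeros((600,800,3),np.uint8);c[:420,:560]=d['wrist']['frame'];c[:310,560:]=cv2.resize(d['side']['frame'][160:315,230:350],(240,310))
c[420:,:360]=cv2.resize(d['top']['frame'][185:260,190:340],(360,180),interpolation=cv2.INTER_CUBIC)
cv2.imwrite('pics/w2.png',c)
E
```

```text
clock: 5.87
eef_pos: [0.4803, 0.1321, 0.0887]
eef_rot: [2.059, 2.362, -0.01]
ft_force: [0.8, -22.2, 9.3]
finger_gap: 0.0396
gripper_force: 11.4
clock: 6.28
eef_pos: [0.486, 0.0786, 0.1679]
eef_rot: [-2.049, -2.377, 0.002]
ft_force: [1.5, 1.2, -0.6]
finger_gap: 0.0272
gripper_force: 0.0
clock: 6.7
eef_pos: [0.5075, -0.0736, 0.1779]
eef_rot: [-2.054, -2.375, -0.003]
ft_force: [0.5, 0.4, -0.2]
finger_gap: 0.0018
gripper_force: 0.0
clock: 6.95
eef_pos: [0.5071, -0.1173, 0.1781]
eef_rot: [2.063, 2.368, -0.0]
ft_force: [0.1, -0.8, -1.0]
finger_gap: 0.0002
gripper_force: 0.0
```

View pics/w2.png

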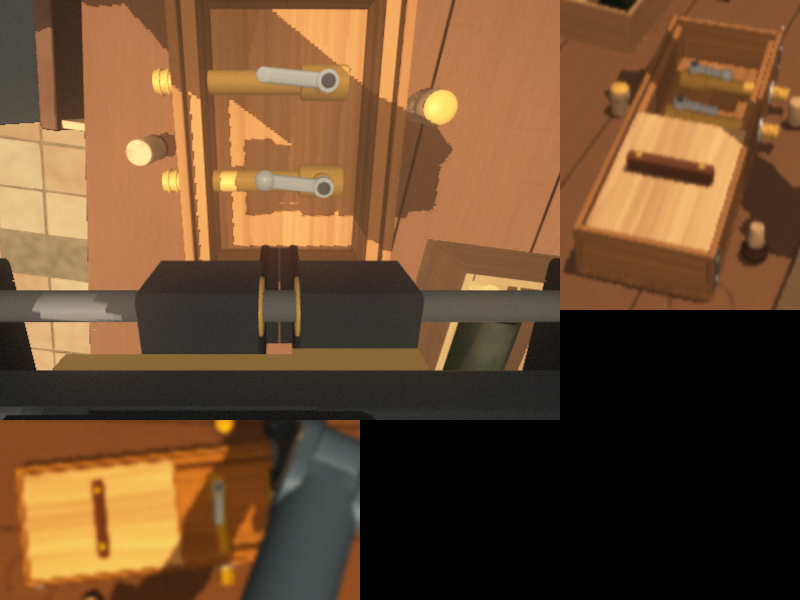

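The cover is against the left end and both valves show. The ball lever is the right-hand one in the wrist view (ball at (264,181), pivot at (324,187)). The plain lever's pivot is at (328,80).

Run:
```python
from h import *
f=pickle.load(open('f2.pkl','rb'))['wrist']
p=[.493,.0404,.136];c,s=np.cos(p[2]),np.sin(p[2])
print('cam',-f['R'].T@f['t'])
def W(x,y): return np.array([p[0]+c*x-s*y,p[1]+s*x+c*y])
for n,uv,z in[('ball',(264,181),.053),('piv',(324,187),.058),('ppiv',(328,80),.058),('ptip',(262,74),.055),('wallTR',(400,0),.082)]:
    X=ray(f,uv,z);q=X[:2]-p[:2];print(n,X.round(4),'box',(c*q[0]+s*q[1]).round(4),(-s*q[0]+c*q[1]).round(4))
B=ray(f,(264,181),.053);V=ray(f,(324,187),.058)
v=np.linalg.norm(B[:2]-V[:2]);print('len',v)
for th in [0,15,30,45,60,75,90,95]:
    t=np.radians(th);u=np.array([-np.cos(t),np.sin(t)]);n=np.array([np.sin(t),np.cos(t)])
    h=9.5*abs(np.cos(t))+15*abs(np.sin(t))
    a=np.r_[.04*u-(.007+h/1000)*n]
    print(th,(V[:2]+[c*a[0]-s*a[1],s*a[0]+c*a[1]]).round(4))
```

```text
cam [ 0.49703312 -0.03856804  0.34038533]
ball [ 0.493  -0.1011  0.053 ] box -0.0192 -0.1402
piv [ 0.5438 -0.0982  0.058 ] box 0.0316 -0.1442
ppiv [ 0.5322 -0.0143  0.058 ] box 0.0314 -0.0595
ptip [ 0.4809 -0.0167  0.055 ] box -0.0197 -0.055
wallTR [0.5678 0.0394 0.082 ] box 0.074 -0.0111
len 0.050958424915884655
0 [ 0.5064 -0.12  ]
15 [ 0.5016 -0.1131]
30 [ 0.4982 -0.1041]
45 [ 0.4973 -0.0934]
60 [ 0.4998 -0.0818]
75 [ 0.5063 -0.0706]
90 [ 0.5166 -0.0616]
95 [ 0.5191 -0.0594]
```

```bash
python3 -m creep '[{"x":0,"y":-16,"z":0,"spin":0,"claw":0},{"x":0,"y":0,"z":-35,"spin":0,"claw":0},{"x":0,"y":0,"z":-35,"spin":0,"claw":0},{"x":0,"y":0,"z":-30,"spin":0,"claw":0},{"x":0,"y":0,"z":0,"spin":0,"claw":0}]'
python3 -m creep '[{"x":0,"y":0,"z":-15,"spin":0,"claw":0},{"x":0,"y":0,"z":-14,"spin":0,"claw":0},{"x":0,"y":0,"z":0,"spin":0,"claw":0}]'
```

```text
clock: 7.52
eef_pos: [0.5037, -0.1265, 0.0727]
eef_rot: [-2.047, -2.37, 0.008]
ft_force: [-0.9, -0.1, -1.2]
finger_gap: -0.0
gripper_force: 0.0
clock: 7.77
eef_pos: [0.507, -0.1281, 0.0479]
eef_rot: [-2.053, -2.374, 0.001]
ft_force: [-0.1, -0.6, -1.1]
finger_gap: 0.0002
gripper_force: 0.0
```

```bash
python3 -m creep '[{"x":-0.6,"y":8,"z":0,"spin":0,"claw":0},{"x":-2.4,"y":3.5,"z":0,"spin":0,"claw":0},{"x":-2.4,"y":3.5,"z":0,"spin":0,"claw":0},{"x":-1.7,"y":4.5,"z":0,"spin":0,"claw":0},{"x":-1.7,"y":4.5,"z":0,"spin":0,"claw":0}]'
python3 -m creep '[{"x":-0.5,"y":5,"z":0,"spin":0,"claw":0},{"x":-0.4,"y":5.7,"z":0,"spin":0,"claw":0},{"x":1.2,"y":5.8,"z":0,"spin":0,"claw":0},{"x":1.3,"y":5.8,"z":0,"spin":0,"claw":0},{"x":0,"y":0,"z":0,"spin":0,"claw":0}]'
```

```text
clock: 8.18
eef_pos: [0.4999, -0.1068, 0.0499]
eef_rot: [2.056, 2.37, 0.002]
ft_force: [2.1, -4.4, 0.2]
finger_gap: 0.0001
gripper_force: 1.8
clock: 8.6
eef_pos: [0.5017, -0.0828, 0.0487]
eef_rot: [2.055, 2.374, 0.002]
ft_force: [2.0, -2.7, 0.4]
finger_gap: 0.0001
gripper_force: 1.6
```

```bash
python3 -m creep '[{"x":2,"y":6,"z":0,"spin":0,"claw":0},{"x":3,"y":6,"z":0,"spin":0,"claw":0},{"x":4,"y":4,"z":0,"spin":0,"claw":0},{"x":4,"y":3,"z":0,"spin":0,"claw":0},{"x":0,"y":0,"z":0,"spin":0,"claw":0}]'
python3 -m creep '[{"x":3,"y":1,"z":0,"spin":0,"claw":0},{"x":3,"y":0,"z":0,"spin":0,"claw":0},{"x":0,"y":0,"z":0,"spin":0,"claw":0}]'
```

```text
clock: 9.02
eef_pos: [0.513, -0.0625, 0.048]
eef_rot: [-2.053, -2.374, 0.0]
ft_force: [-1.6, 0.1, 0.4]
finger_gap: -0.0
gripper_force: 0.3
clock: 9.27
eef_pos: [0.519, -0.0626, 0.0481]
eef_rot: [-2.055, -2.373, 0.0]
ft_force: [-1.9, 0.4, 0.2]
finger_gap: 0.0003
gripper_force: 1.1
```

```bash
python3 -m creep '[{"x":2,"y":0,"z":0,"spin":0,"claw":0},{"x":2,"y":0,"z":0,"spin":0,"claw":0},{"x":0,"y":0,"z":0,"spin":0,"claw":0}]'
python3 -m creep '[{"x":2,"y":0,"z":0,"spin":0,"claw":0},{"x":0,"y":0,"z":0,"spin":0,"claw":0}]'
```

```text
clock: 9.52
eef_pos: [0.5202, -0.0631, 0.0479]
eef_rot: [-2.053, -2.369, 0.005]
ft_force: [-7.6, 1.8, 4.0]
finger_gap: 0.0005
gripper_force: 3.8
clock: 9.68
eef_pos: [0.5204, -0.063, 0.0477]
eef_rot: [-2.051, -2.366, 0.007]
ft_force: [-11.6, 2.2, 7.9]
finger_gap: 0.0002
gripper_force: 5.5
```

It has reached the stop. One more press, then back off and look.

```bash
python3 -m creep '[{"x":3,"y":0,"z":0,"spin":0,"claw":0},{"x":0,"y":0,"z":0,"spin":0,"claw":0}]'
python3 -m creep '[{"x":-9,"y":-2,"z":0,"spin":0,"claw":0},{"x":-8,"y":-2,"z":0,"spin":0,"claw":0},{"x":0,"y":0,"z":0,"spin":0,"claw":0},{"x":0,"y":0,"z":15,"spin":0,"claw":0},{"x":0,"y":0,"z":30,"spin":0,"claw":0}]'
python3 -m creep '[{"x":0,"y":0,"z":30,"spin":0,"claw":0},{"x":0,"y":-20,"z":30,"spin":0,"claw":0},{"x":0,"y":-30,"z":30,"spin":0,"claw":0},{"x":0,"y":-20,"z":0,"spin":0,"claw":0},{"x":0,"y":0,"z":0,"spin":0,"claw":0}]'
python3 - <<'E'
from cell import ctrl,grab_frame
import pickle,cv2,numpy as np
d={n:grab_frame(n) for n in("wrist","top","side")};pickle.dump(d,open('f3.pkl','wb'))
c=np.zeros((600,800,3),np.uint8);c[:420,:560]=d['wrist']['frame'];c[:310,560:]=cv2.resize(d['side']['frame'][160:315,230:350],(240,310))
c[420:,:360]=cv2.resize(d['top']['frame'][185:260,190:340],(360,180),interpolation=cv2.INTER_CUBIC)
cv2.imwrite('pics/w3.png',c)
E
```

```text
clock: 9.85
eef_pos: [0.5208, -0.0632, 0.0473]
eef_rot: [-2.048, -2.363, 0.012]
ft_force: [-15.7, 2.0, 9.1]
finger_gap: 0.0004
gripper_force: 7.7
clock: 10.27
eef_pos: [0.5103, -0.0678, 0.0922]
eef_rot: [-2.057, -2.372, 0.005]
ft_force: [-0.2, -0.7, 0.2]
finger_gap: 0.0006
gripper_force: 0.0
clock: 10.68
eef_pos: [0.5135, -0.1431, 0.1864]
eef_rot: [2.06, 2.36, 0.005]
ft_force: [0.4, -0.4, 0.1]
finger_gap: 0.0007
gripper_force: 0.0
```

View pics/w3.png

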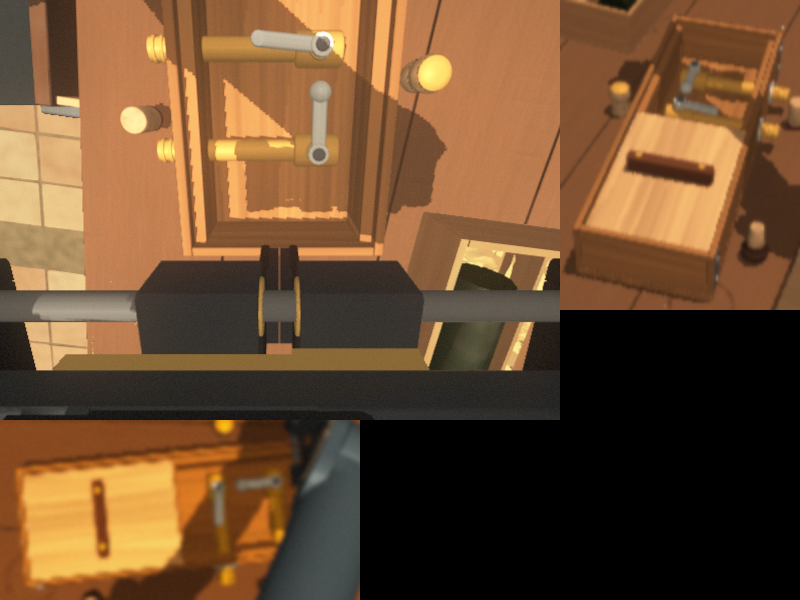

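The ball lever (pivot (319,154), ball (320,91)) now points left along the box, and the plain lever (323,44)→(257,38) is unchanged. The cover sits at the left wall and the corks are still standing. I'll check the angles, then hand in.

Run:
```python
from h import *
from cell import ctrl
f=pickle.load(open('f3.pkl','rb'))['wrist']
for a,b in(((320,91),(319,154)),((257,38),(323,44))):
    v=(ray(f,a,.054)-ray(f,b,.058))[:2]; print('lever angle',180-np.degrees(np.arctan2(v[1],v[0]))%360+7.8)
print(ctrl.job_done())
```

```text
lever angle 89.58628800998054
lever angle 5.450233384700613
the job is handed in; nothing more can be done
None
```

I pushed the cover fully left until it stopped at the end wall, then turned the ball lever clockwise to its stop, at about 89.6° in the last picture. The plain lever stayed open at about 5°, nothing round the box appeared to have moved in the last pictures, and the job is handed in.

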